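Take up a truck drum brake by one tooth

TASK

Take the brake adjusting spoon (the tool with the flat blade) out of the bench stand, put its blade through the access slot of the brake's backing plate at the slot's rim end, and push the star wheel under the slot on by one tooth, its top going towards the hub in the middle of the plate. Then put the spoon back in its own hole of the stand, upright, and leave the drift punch beside it undisturbed.

Things in the scene. Friction and masses are not known exactly. Their poses are not given: they have to be found in the camera images.
- spoon_handle (a point): Centre of the spoon's upright wooden handle: 22 mm along its x (grip across x), 34 along y, 60 high; 0.2 kg, loose. Below: round guard 52 wide, 6 thick, then a flat steel blade 70 long, 5 thick (x), 12 wide (y), tip 106 mm under this point on the axis. z up; half a turn is the same. The guard rests on the stand; the blade hangs in a 24 (x) by 28 mm hole centred on it; lift 75 mm to clear.
- slot (a point): Centre of the access slot (50 mm along x, 24 along y) at the top of the grey round plate, 105 mm above the bench, 4 thick, fixed. x points from rim to hub, the way to push; hub 103 mm away, 20 high. Put the blade in at x = -15 mm (a few mm either way), tip 19 mm (15 to 24) below the plate's top; push to x = +18.5; the slot stops it at +22. A like slot beyond the hub shows only brake lining: not this.
- star_wheel (a joint): Angle (rad) of the steel star wheel under the slot, growing as its top goes towards the hub. One tooth = 0.785. Starts at -0.12 to 0.12; at 0 two teeth stand 22.5 deg either side of the top. 72 mm diameter, 18 wide, 8 teeth 6 thick and 22 deep; axle along the slot's y, at slot x = +15 mm, 42 mm below the plate's top. Stiff (about 2 N at the teeth), stays where left.
- punch: Bystander: drift punch, a loose tool with a round wooden handle (32 mm thick, 60 high), the same guard, and a round steel pin, hanging in the other hole of the fixed green steel stand (top 80 mm above the bench), 90 mm from the spoon along the spoon's y or -y. Origin: centre of the guard's underside, on the stand's top; z up.
Not all that is in view belongs to the job. Leave any orange look-alike of the part that bears spoon_handle alone.

How it is judged (in metres and radians):
On the way, in this order (a step that is already met when the one before it is completed fails the run):
1. the spoon's blade is through the access slot (tip at least 10 mm below the plate's top), the wheel not yet turned (x of spoon_handle in the frame of slot between -0.032 and 0.032 m and y of spoon_handle in the frame of slot between -0.02 and 0.02 m and z of spoon_handle in the frame of slot below 0.096 m and angle between spoon_handle's own z axis and vertical below 0.35 rad and value of joint star_wheel below 0.35 rad), for 0.1 s.
2. with the blade in the slot, the star wheel has been pushed on by one tooth towards the hub (0.785 rad, within 0.35) (x of spoon_handle in the frame of slot between -0.032 and 0.032 m and y of spoon_handle in the frame of slot between -0.02 and 0.02 m and z of spoon_handle in the frame of slot below 0.104 m and angle between spoon_handle's own z axis and vertical below 0.35 rad and value of joint star_wheel between 0.435 and 1.135 rad), for 0.1 s.
At the end, for the whole second after the job is handed in: The star wheel stands one tooth on, at 0.785 rad within 0.35, at rest; the spoon hangs released in its own hole of the stand, within 18 mm of where it started and within 11 degrees of upright (value of joint star_wheel between 0.435 and 1.135 rad and velocity of joint star_wheel between -0.1 and 0.1 rad/s and distance of spoon_handle from where it was at the start of the episode below 0.018 m and angle between spoon_handle's own z axis and vertical below 0.2 rad); the robot touches nothing.
It fails at once if the drift punch is moved by more than 20 mm (distance of punch from where it was at the start of the episode above 0.02 m).
It also fails if it takes over 48 s, if anything falls off the work surface, if the arm or the gripper's body presses on something with over 40 N, if the wrist force passes 120 N, or if a joint passes its speed limit or range.

ROBOT

A 6-joint arm with a two-finger parallel gripper is mounted at the origin on the work surface. World frame = base frame: x ahead of the robot, y to its left, z up, the work surface at z = 0. Lengths are in mm, angles in rad, forces in N, time in s.
With the tool pointing down it reaches from about 275 to 750 mm from the base axis. Payload 10.2 kg.
Tool frame: the origin (TCP) lies on the centre line of the jaws, within the pads' length; the fingertips stand 17 mm ahead of it and the grasp point (between the pads) lies 2 mm behind it (ctrl.tip_extent is the distance from the TCP to the fingertips, in mm); z points along the fingers, y is the line along which they close (so a half turn about z gives the same grasp; the last joint's range is limited). The gripper opens to 85 mm and grips with 20 to 120 N. Pads are 22 mm wide; open, the fingers measure 114 mm over their backs; the gripper's body (76 mm by 85 mm) begins 54 mm behind the grasp point. The pads swing forward as they close: fully open they stand 13 mm farther back than shut.
Start: joints at [-1.386, 0.313, 1.498, -0, 1.331, -0.223], TCP at [208.198, -481.959, 248.294] pointing down, gripper open.
Joint ranges: [-2.94, 2.94], [-0.97, 2.17], [0.19, 2.56], [-1.23, 4.37], [0.02, 3.11], [-2.88, 2.88]. Speed limits (rad/s): [2.39, 2.39, 3.01, 3.14, 3.14, 3.14].

INTERFACE

Orientations are given as a unit quaternion [w, x, y, z].
In Python, from rig import sensors, capture, ctrl, cut_out, place_of gives the robot as it stands.
- The arm moves only by the shell command python3 -m jog 'ROWS' [FORCE]. ROWS is JSON, a list of rows, each a list of 3 entries, a list of its own where there are three numbers: the shift along the world's x, y, z in mm, then the turn, a rotation vector about the world's x, y, z in degrees, then the closure, from 0 (fully open) to 1 (shut). A call has exactly 8 rows; each row is the pose to reach, as a shift and turn from the pose commanded when the call began; what a row does not reach only later rows make up. A row lasts 1/12 s, in which the tool goes at most 41.7 mm and 7.16 degrees, less where a joint would pass 70% of its speed; a pose out of reach is approached as far as the arm can. A call with a gripper value outside its range is refused whole. The fingers move at their own pace and stop on an object; FORCE is the grip in N (left out, the last holds). Time passes only in rows, so rows that repeat a pose let the fingers close, or fill a call up. It gives the time, the measured TCP pose, the force and the opening at its end, in the units of the state.
- sensors.sense(): the state, without advancing time (a new reading comes with each control period).
- capture(name): name is "scene" or "top"; returns a dict with "color" (400x640x3 uint8, blue, green, red), "z_map" (400x640 float32, mm along the optical axis (not along the pixel's ray), 0 where there is no reading), "camera_matrix" (3x3 intrinsics, pixels), "R" (3x3) and "t" (3): a world point X has camera coordinates R X + t. Camera axes: x right, y down, z forward; pixel columns grow to the right and rows downward; lengths in mm; the calibration is good to about 2 mm. A picture is of the moment at which its call begins.
- ctrl.finish_job(): hands the job in, once; it reports no verdict.
Trained networks look in a picture, given as the dict that the camera call returned (one of the last four; its "shot" number tells which), for a name from the list of things; names that differ only in an ending like _2 or _b are one class to them, and where a whole thing is asked for, a point or a joint stands for the part that bears it (a point fixed in the world has none). Each returns a list of dicts, best first, with "p" (0 to 1); they miss things now and then, are a little off and sometimes report something else, mostly with a low value. They report only what shows in the picture. A call takes as long as a camera call. They do not tell look-alikes from the thing itself.
- cut_out(picture, query): "region" (400x640 bool, what is visible of it) and "box" ([left, top, right, bottom] in pixels, round what is visible of it).
- place_of(picture, query): "centre" ([row, column] in pixels: a listed point, or the origin of a listed thing).
The state is a dict: "time_s": time; "joints": joint angles; "dq": joint speeds; "tau": joint torques, N m; "eef_pos": TCP position; "ee_rot": TCP orientation; "force": force on the tool from outside, world axes, zero at the start; "wrist_torque": the same for the moment, N m; "grip_width": opening from 0.0 (shut) to 1.0 (fully open).
Only numpy, scipy, OpenCV 4.12 (cv2) and the standard library are available. Lean on these libraries where they do the work, as an engineer would, in place of code of your own. Each camera call takes 0.05 s, during which the arm holds its last target. There are 200 camera calls.

## Working session

There is one attempt and no reset: what is moved stays moved. The work goes in short steps, Python scripts to look and compute and a shell command to move; the robot and the scene stay as the last step left them, time stands still between calls to the robot, and variables do not carry over. Pictures are saved under pics/ and viewed, on a budget of 10 in all, crops included, one or two more only if the job needs it, and the job is handed in when it is done.

```bash
mkdir -p pics; ls; cat > h.py <<'E'
import numpy as np, cv2
from rig import sensors, capture, ctrl, cut_out, place_of
def ray(c,px):  # px=(row,col) -> origin, dir
    K=np.array(c["camera_matrix"]);R=np.array(c["R"]);t=np.array(c["t"]).ravel()
    d=R.T@np.linalg.solve(K,[px[1],px[0],1.0]); return -R.T@t,d
def at_z(c,px,z):
    o,d=ray(c,px); return o+d*(z-o[2])/d[2]
def cloud(c):
    K=np.array(c["camera_matrix"]);R=np.array(c["R"]);t=np.array(c["t"]).ravel()
    z=c["z_map"]; v,u=np.indices(z.shape)
    P=np.stack([(u-K[0,2])/K[0,0]*z,(v-K[1,2])/K[1,1]*z,z],-1)
    return (P-t)@R   # HxWx3 world
E
python3 - <<'E'
from h import *
np.set_printoptions(precision=1,suppress=True)
ims=[]
for n in ("scene","top"):
    c=capture(n); im=c["color"].copy(); W=cloud(c)
    print(n,"cam at",ray(c,(0,0))[0])
    for q,z in (("spoon_handle",116),("slot",105),("punch",80)):
        for d in place_of(c,q)[:4]:
            r,k=d["centre"]; print(q,round(d["p"],2),np.array(d["centre"]),"depth pt",W[int(r),int(k)],"at_z",at_z(c,(r,k),z))
            cv2.drawMarker(im,(int(k),int(r)),(255,0,255),0,8,1)
    cv2.imwrite(f"pics/{n}0.png",im)
print(sensors.sense())
E
```

```text
pics
scene cam at [ 789.9 -568.   960.3]
spoon_handle 0.73 [238.9 299. ] depth pt [ 574.9 -231.4  134.6] at_z [ 571.1 -225.5  116. ]
spoon_handle 0.71 [216.  217.6] depth pt [ 406.8 -270.5  138.7] at_z [ 397.2 -261.7  116. ]
spoon_handle 0.6 [278.1 332.9] depth pt [ 670.5 -273.6  134.8] at_z [ 669.4 -266.2  116. ]
slot 0.59 [190. 355.] depth pt [615.1 -55.8  97.5] at_z [616.6 -60.2 105. ]
slot 0.23 [241.7 296.3] depth pt [ 573.1 -240.   134.8] at_z [ 566.6 -229.2  105. ]
punch 0.87 [273.2 262.8] depth pt [ 550.3 -328.9  135.5] at_z [ 535.8 -312.4   80. ]
top cam at [ 459.9 -125.2  910.1]
spoon_handle 0.89 [188.  379.6] depth pt [ 556.4 -226.3  145.6] at_z [ 560.2 -231.5  116. ]
spoon_handle 0.83 [137.8 393.1] depth pt [ 663.2 -257.9  135.1] at_z [ 666.5 -261.4  116. ]
spoon_handle 0.67 [266.9 394.8] depth pt [ 401.  -255.2  135.3] at_z [ 397.7 -260.   116. ]
slot 0.6 [161.4 299.8] depth pt [625.7 -60.2  78.1] at_z [619.5 -64.  105. ]
punch 0.75 [199.9 417.7] depth pt [ 535.7 -305.6  128. ] at_z [ 538.4 -318.1   80. ]
{'time_s': 0.4, 'joints': array([-1.4,  0.3,  1.5, -0. ,  1.3, -0.2]), 'dq': array([ 0., -0., -0., -0.,  0., -0.]), 'tau': array([ -0. , -41.2, -26. ,  -0. ,   0. ,  -0. ]), 'eef_pos': array([ 208.2, -481.9,  248.2]), 'ee_rot': array([-0. ,  1. ,  0.2,  0. ]), 'force': array([ 0.4, -0.4, -0.3]), 'wrist_torque': array([-0., -0.,  0.]), 'grip_width': 1.0010588511381635}
```

View pics/scene0.png

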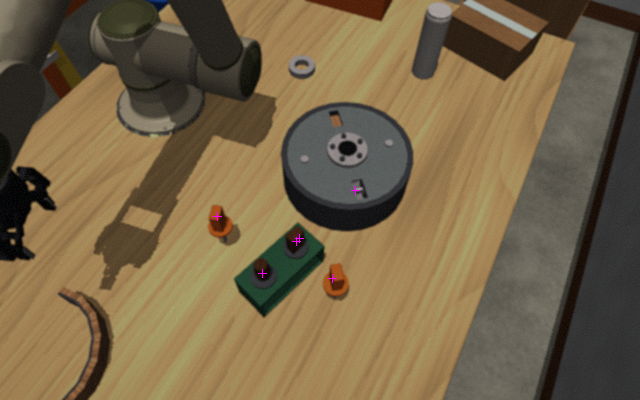

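View pics/top0.png

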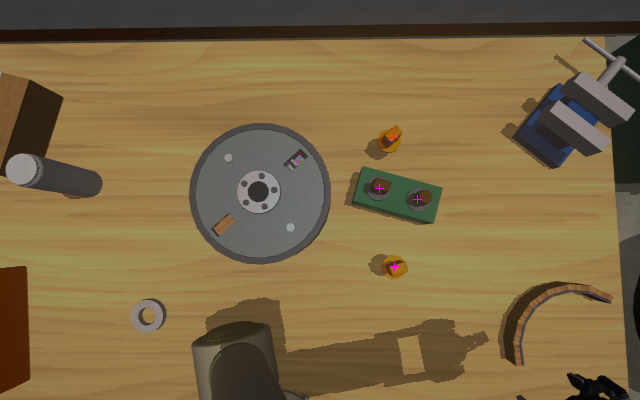

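The scene shows the green stand with two handles, orange look-alikes on either side, and the brake plate. In the top view the spoon candidate is at (379,187), the punch at (418,199), the wheel slot at (296,159) and the lining slot at (223,225). Next I'll measure these properly.

```bash
python3 - <<'E'
from h import *
np.set_printoptions(precision=1,suppress=True)
for n in ("top","scene"):
    c=capture(n); W=cloud(c); z=W[...,2]; hsv=cv2.cvtColor(c["color"],cv2.COLOR_BGR2HSV)
    print("==",n)
    # plate
    m=(abs(z-105)<4)&(np.hypot(W[...,0]-550,W[...,1]+5)<190)
    k,l,s,ce=cv2.connectedComponentsWithStats(m.astype(np.uint8)); i=1+s[1:,4].argmax(); pm=(l==i)
    print("plate z med",np.median(z[pm]),s[i])
    cnt=max(cv2.findContours(pm.astype(np.uint8),cv2.RETR_EXTERNAL,cv2.CHAIN_APPROX_NONE)[0],key=cv2.contourArea)[:,0]
    P=np.array([at_z(c,(v,u),105) for u,v in cnt]); (e0,ax,an)=cv2.fitEllipse(P[:,:2].astype(np.float32)); print("plate centre",np.array(e0),"diam",np.array(ax))
    cs=cv2.findContours(pm.astype(np.uint8),cv2.RETR_CCOMP,cv2.CHAIN_APPROX_NONE)[0]
    for q in cs:
        A=cv2.contourArea(q)
        if 25<A<2000:
            Q=np.array([at_z(c,(v,u),105)[:2] for u,v in q[:,0]]).astype(np.float32)
            print("hole",A,cv2.minAreaRect(Q))
    # handles
    for nm in ("spoon_handle","punch"):
        for d in cut_out(c,nm)[:3]:
            r=d["region"]; hm=r&(z>138)&(z<152)
            print(nm,round(d["p"],2),d["box"],"n",r.sum(),"hue",np.median(hsv[r],0), "ztop",np.median(z[hm]) if hm.any() else None)
            if hm.sum()>8:
                v,u=np.nonzero(hm); Q=np.array([at_z(c,(a,b),146)[:2] for a,b in zip(v,u)]).astype(np.float32)
                print("   top mean",Q.mean(0),cv2.minAreaRect(Q))
    # stand
    g=(hsv[...,0]>60)&(hsv[...,0]<95)&(hsv[...,1]>80)&(abs(z-80)<5)&(np.hypot(W[...,0]-550,W[...,1]+270)<130)
    v,u=np.nonzero(g); Q=np.array([at_z(c,(a,b),80)[:2] for a,b in zip(v,u)]).astype(np.float32)
    print("stand",g.sum(),cv2.minAreaRect(Q),np.median(z[g]))
    im=c["color"]
    if n=="top":
        a=cv2.resize(im[110:240,180:450],None,fx=2.9,fy=2.9,interpolation=2); cv2.imwrite("pics/crop1.png",a)
E
```

```text
== top
plate z med 104.12786367839782 [  189   123   142   141 13299]
plate centre [554.1  21.8] diam [300.2 300.5]
hole 284.0 ((485.34979248046875, 97.84280395507812), (26.707448959350586, 53.28669738769531), 41.8606071472168)
hole 1576.5 ((555.372314453125, 23.772125244140625), (96.44012451171875, 96.13529968261719), 0.4475334584712982)
hole 279.5 ((623.1263427734375, -54.35047912597656), (27.63218116760254, 53.06044006347656), 44.7653694152832)
spoon_handle 0.87 [378.0, 127.3, 404.4, 155.1] n 530 hue [ 18. 224. 157.] ztop None
spoon_handle 0.87 [381.3, 255.4, 407.3, 278.2] n 482 hue [ 19. 210. 158.] ztop None
spoon_handle 0.6 [365.4, 179.4, 392.5, 198.1] n 456 hue [ 14. 125.  84.] ztop 144.11980766756676
   top mean [ 563.4 -230.9] ((563.448486328125, -231.34466552734375), (33.342952728271484, 22.10930824279785), 75.47891235351562)
punch 0.67 [408.6, 186.8, 433.2, 210.3] n 483 hue [15. 66. 81.] ztop 144.32455292767722
   top mean [ 539.2 -316.9] ((538.9856567382812, -316.441650390625), (25.094940185546875, 25.70850372314453), 44.47064971923828)
punch 0.39 [287.9, 154.6, 304.1, 173
[... 1183 characters left out ...]
ean [ 565.6 -234.7] ((565.6425170898438, -234.6841583251953), (35.891319274902344, 24.852020263671875), 76.30203247070312)
spoon_handle 0.63 [320.2, 262.4, 348.8, 297.7] n 579 hue [ 12. 214. 157.] ztop 138.4570484638029
   top mean [ 672.5 -261.3] ((673.2034301757812, -263.3924255371094), (15.012052536010742, 23.845142364501953), 27.62234115600586)
punch 0.57 [250.3, 258.2, 276.3, 288.3] n 576 hue [20.5 73.  52. ] ztop 146.26020329551272
   top mean [ 541.4 -320.4] ((541.4901733398438, -320.4015808105469), (26.12020492553711, 27.88994026184082), 7.099186897277832)
stand 1913 ((553.9116821289062, -276.9761047363281), (179.8137664794922, 79.35831451416016), 73.98065185546875) 80.63174698841324
```

View pics/crop1.png

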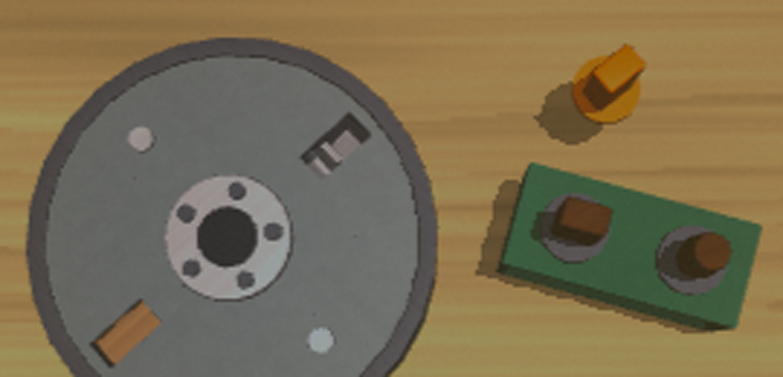

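```bash
python3 - <<'E'
from h import *
from scipy.spatial.transform import Rotation as R
np.set_printoptions(precision=4,suppress=True)
s=sensors.sense(); q=s["ee_rot"]; M=R.from_quat(np.roll(q,-1)).as_matrix(); print(s["time_s"],s["eef_pos"],M)
print("tool y yaw",np.degrees(np.arctan2(M[1,1],M[0,1])),"want -15.8 mod 180")
E
```

```text
0.7 [ 208.211  -481.9643  248.2974] [[ 0.918   0.3966  0.    ]
 [ 0.3966 -0.918  -0.    ]
 [-0.      0.     -1.    ]]
tool y yaw -66.63386599208147 want -15.8 mod 180
```

```bash
python3 -m jog '[[[33,23,0],[0,0,6.35],0.2],[[66,46,0],[0,0,12.7],0.2],[[99,69,0],[0,0,19.05],0.2],[[132,92,0],[0,0,25.4],0.2],[[165,115,0],[0,0,31.75],0.2],[[198,138,0],[0,0,38.1],0.2],[[231,161,0],[0,0,44.45],0.2],[[264,184,0],[0,0,50.8],0.2]]' 80
```

```text
time_s: 1.37
eef_pos: [473.7, -296.5, 248.4]
ee_rot: [0.0, 0.796, 0.605, 0.0]
force: [-0.4, -0.7, 0.5]
grip_width: 0.797
```

```bash
python3 -m jog '[[[30,21,0],[0,0,0],0.3],[[60,42,0],[0,0,0],0.3],[[85,60,0],[0,0,0],0.3],[[92,65,-5],[0,0,0],0.3],[[92,65,-25],[0,0,0],0.3],[[92,65,-45],[0,0,0],0.3],[[92,65,-50],[0,0,0],0.3],[[92,65,-50],[0,0,0],0.3]]'
python3 - <<'E'
from h import *
s=sensors.sense(); print(s["eef_pos"],s["ee_rot"],s["force"])
for n in ("scene","top"):
    c=capture(n); im=c["color"]; cv2.imwrite(f"pics/{n}2.png",cv2.resize(im[150:310,220:380] if n=="scene" else im[130:260,320:480],None,fx=3,fy=3))
a=cv2.imread("pics/scene2.png");b=cv2.imread("pics/top2.png");h=min(a.shape[0],b.shape[0])
import numpy as np
o=np.hstack([a[:h,:390],b[:h,:400]]);cv2.imwrite("pics/both2.png",o)
E
```

```text
time_s: 2.03
eef_pos: [563.5, -233.0, 196.9]
ee_rot: [-0.001, 0.798, 0.603, -0.001]
force: [-0.5, 0.5, 1.2]
grip_width: 0.702
[ 563.49434357 -232.96028256  196.93975002] [-1.45818282e-03  7.97910263e-01  6.02774247e-01 -5.41673878e-04] [-0.52583305  0.45360969  1.16266193]
```

View pics/both2.png

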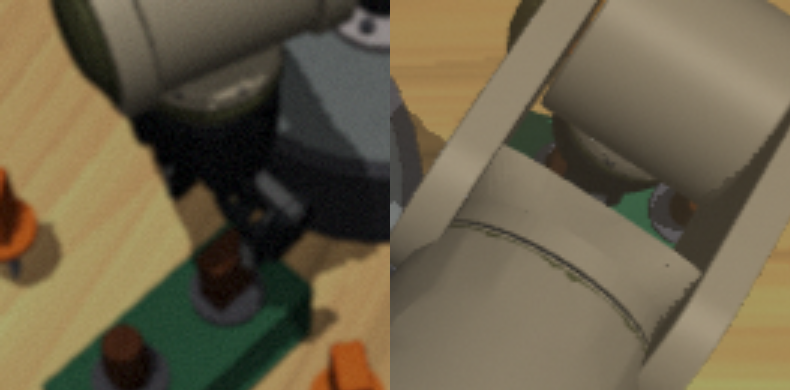

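The gripper is centred over the spoon (dark handle, left half at about (218,265)), with the jaws across its thin side. I'll descend and grip.

```bash
python3 -m jog '[[[1,0,-25],[0,0,0],0.3],[[1,0,-50],[0,0,0],0.3],[[1,0,-70],[0,0,0],0.3],[[1,0,-79],[0,0,0],0.3],[[1,0,-79],[0,0,0],0.5],[[1,0,-79],[0,0,0],1],[[1,0,-79],[0,0,0],1],[[1,0,-79],[0,0,0],1]]' 80; python3 -m jog '[[[0,0,0],[0,0,0],1],[[0,0,0],[0,0,0],1],[[0,0,0],[0,0,0],1],[[0,0,10],[0,0,0],1],[[0,0,30],[0,0,0],1],[[0,0,60],[0,0,0],1],[[0,0,90],[0,0,0],1],[[0,0,120],[0,0,0],1]]'
```

```text
time_s: 2.8
eef_pos: [566.0, -233.5, 121.4]
ee_rot: [0.002, 0.798, 0.603, 0.001]
force: [-0.6, -0.3, 5.5]
grip_width: 0.248
time_s: 3.47
eef_pos: [564.9, -232.7, 241.4]
ee_rot: [-0.0, 0.798, 0.603, -0.0]
force: [-0.4, -0.0, -2.1]
grip_width: 0.247
```

```bash
python3 -m jog '[[[8,18,0],[0,0,-3.5],1],[[20,50,0],[0,0,-9.5],1],[[33,80,0],[0,0,-15.5],1],[[45,110,0],[0,0,-21.5],1],[[57,140,0],[0,0,-27.5],1],[[65,159,0],[0,0,-31],1],[[68,167,0],[0,0,-32.2],1],[[68,167,0],[0,0,-32.2],1]]'
python3 - <<'E'
from h import *
np.set_printoptions(precision=1,suppress=True)
s=sensors.sense(); print(s["eef_pos"],s["force"])
for n in ("scene","top"):
    c=capture(n); im=c["color"].copy()
    # expected blade/tip overlay from TCP
    K=np.array(c["camera_matrix"]);R=np.array(c["R"]);t=np.array(c["t"]).ravel()
    pr=lambda X:(lambda p:(p/p[2])[:2])(K@(R@np.array(X,float)+t))
    p=s["eef_pos"]; print(n,"handle",pr([p[0],p[1],p[2]-4]),"tip",pr([p[0],p[1],p[2]-110]))
    for d in place_of(c,"spoon_handle")[:4]: print(round(d["p"],2),np.array(d["centre"]))
    for d in place_of(c,"slot")[:2]: print("slot",round(d["p"],2),np.array(d["centre"]))
    u,v=pr([p[0],p[1],p[2]-110]).astype(int)
    a=im[max(0,v-90):v+40,max(0,u-65):u+65]; cv2.imwrite(f"pics/{n}3.png",cv2.resize(a,(390,390),interpolation=2))
cv2.imwrite("pics/both3.png",np.hstack([cv2.imread("pics/scene3.png"),cv2.imread("pics/top3.png")]))
E
```

```text
time_s: 4.13
eef_pos: [633.5, -63.8, 239.8]
ee_rot: [-0.0, 0.933, 0.359, 0.0]
force: [-0.1, 0.8, -2.0]
grip_width: 0.247
[633.5 -63.8 239.8] [-0.1  0.8 -2. ]
scene handle [367.5 159.3] tip [362.4 188.4]
0.94 [216.  217.5]
0.79 [279.8 335.5]
0.64 [160.2 369.4]
slot 0.8 [191.4 356.8]
top handle [294.2 139.5] tip [298.8 152.4]
0.81 [138.3 392. ]
0.69 [267.4 399.6]
```

View pics/both3.png

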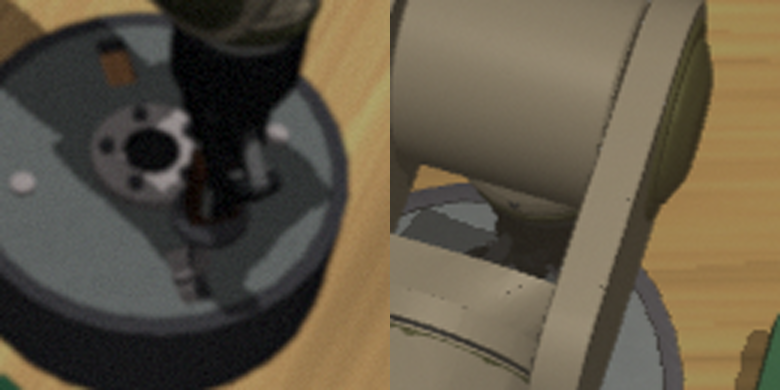

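Left half: the guard is at about (210,232) over the slot at about (185,275), with the arm shading it. The projected tip is near the slot's rim end. I'll lower it to just above the plate and zoom in.

```bash
python3 -m jog '[[[0,0,-5],[0,0,0],1],[[0,-1,-10],[0,0,0],1],[[0,-1,-15],[0,0,0],1],[[0,-1,-18],[0,0,0],1],[[0,-1,-18],[0,0,0],1],[[0,-1,-18],[0,0,0],1],[[0,-1,-18],[0,0,0],1],[[0,-1,-18],[0,0,0],1]]'
python3 - <<'E'
from h import *
np.set_printoptions(precision=1,suppress=True)
s=sensors.sense(); print(s["eef_pos"],s["force"])
c=capture("scene"); im=c["color"].copy()
K=np.array(c["camera_matrix"]);R=np.array(c["R"]);t=np.array(c["t"]).ravel()
pr=lambda X:(lambda p:(p/p[2])[:2])(K@(R@np.array(X,float)+t))
p=s["eef_pos"]; print("exp tip",pr([p[0],p[1],p[2]-110]))
a=im[150:215,325:395]; a=cv2.convertScaleAbs(cv2.resize(a,None,fx=8,fy=8,interpolation=2),alpha=2,beta=10)
ex=np.array([np.cos(np.radians(132)),np.sin(np.radians(132)),0]);ey=np.array([-ex[1],ex[0],0]); o=np.array([623.1,-54.6,105])
f=lambda X:tuple(((pr(X)-[325,150])*8+4).astype(int))
cv2.polylines(a,[np.array([f(o+ex*i+ey*j) for i,j in((-25,-12),(25,-12),(25,12),(-25,12))])],True,(0,255,0),1)
cv2.drawMarker(a,f([p[0],p[1],p[2]-110]),(255,0,255),0,12,1)
cv2.imwrite("pics/z4.png",a)
E
```

```text
time_s: 5.1
eef_pos: [633.3, -67.0, 221.6]
ee_rot: [0.0, 0.934, 0.358, 0.0]
force: [0.1, -0.3, -2.7]
grip_width: 0.247
[633.3 -67.  221.6] [ 0.1 -0.3 -2.7]
exp tip [360.8 193.9]
```

View pics/z4.png

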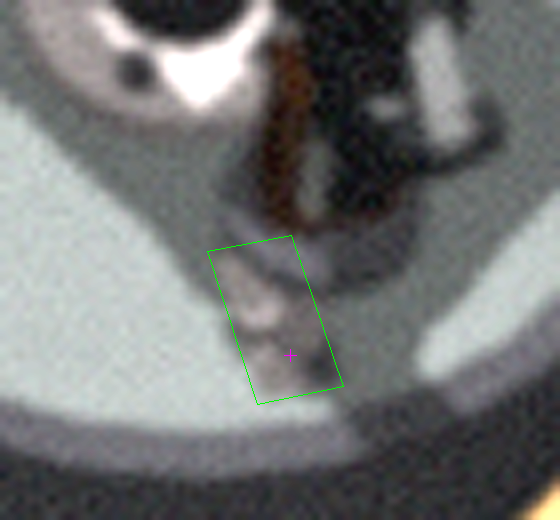

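The blade hangs over the slot's rim end: the marker sits at (290,355), inside the projected slot box, at slot x ≈ -16 and y ≈ +1. Inserting.

```bash
python3 -m jog '[[[0,0,-5],[0,0,0],1],[[0,0,-10],[0,0,0],1],[[0,0,-15],[0,0,0],1],[[0,0,-20],[0,0,0],1],[[0,0,-25],[0,0,0],1],[[0,0,-26],[0,0,0],1],[[0,0,-26],[0,0,0],1],[[0,0,-26],[0,0,0],1]]'
```

```text
time_s: 5.82
eef_pos: [633.3, -67.0, 195.4]
ee_rot: [0.0, 0.934, 0.358, 0.0]
force: [-1.1, 0.5, -1.8]
grip_width: 0.248
```

```bash
python3 -m jog '[[[-3,3.5,0],[0,0,0],1],[[-6,7,0],[0,0,0],1],[[-9,10.5,0],[0,0,0],1],[[-12,14,0],[0,0,0],1],[[-15,17.5,0],[0,0,0],1],[[-18,21,0],[0,0,0],1],[[-20.5,23.5,0],[0,0,0],1],[[-20.5,23.5,0],[0,0,0],1]]'; python3 -m jog '[[[-1,1,0],[0,0,0],1],[[-2,2.3,0],[0,0,0],1],[[-2,2.3,0],[0,0,0],1],[[-2,2.3,0],[0,0,0],1],[[-2,2.3,0],[0,0,0],1],[[-2,2.3,0],[0,0,0],1],[[-2,2.3,0],[0,0,0],1],[[-2,2.3,0],[0,0,0],1]]'
```

```text
time_s: 6.48
eef_pos: [612.5, -42.9, 195.6]
ee_rot: [0.0, 0.934, 0.358, 0.0]
force: [0.3, -1.6, -1.1]
grip_width: 0.251
time_s: 7.15
eef_pos: [610.7, -41.1, 195.2]
ee_rot: [-0.0, 0.934, 0.358, -0.0]
force: [0.8, -0.8, -1.6]
grip_width: 0.245
```

```bash
python3 -m jog '[[[1,-1.1,0],[0,0,0],1],[[2,-2.2,0],[0,0,0],1],[[2,-2.2,6],[0,0,0],1],[[2,-2.2,14],[0,0,0],1],[[2,-2.2,24],[0,0,0],1],[[2,-2.2,34],[0,0,0],1],[[2,-2.2,42],[0,0,0],1],[[2,-2.2,45],[0,0,0],1]]'
python3 -m jog '[[[-8,-18,0],[0,0,3.5],1],[[-20,-50,0],[0,0,9.5],1],[[-27,-80,0],[0,0,15.5],1],[[-34,-110,0],[0,0,21.5],1],[[-41,-140,0],[0,0,27.5],1],[[-46,-165,0],[0,0,31],1],[[-48,-180,0],[0,0,32.2],1],[[-48,-189,0],[0,0,32.2],1]]'
python3 - <<'E'
from h import *
np.set_printoptions(precision=1,suppress=True)
s=sensors.sense(); print(s["eef_pos"],s["ee_rot"],s["force"])
ims=[]
for n in ("scene","top"):
    c=capture(n); im=c["color"].copy()
    K=np.array(c["camera_matrix"]);R=np.array(c["R"]);t=np.array(c["t"]).ravel()
    pr=lambda X:(lambda p:(p/p[2])[:2])(K@(R@np.array(X,float)+t))
    u,v=pr([623,-54.6,105]).astype(int); a=im[v-25:v+25,u-25:u+25]
    ims.append(cv2.convertScaleAbs(cv2.resize(a,(390,390),interpolation=2),alpha=1.5))
    if n=="scene":
        p=s["eef_pos"]; print("exp tip",pr([p[0],p[1],p[2]-110]),"expected hole ctr",pr([564.5,-232.9,80]))
        ims.append(cv2.convertScaleAbs(cv2.resize(im[190:290,240:340],(390,390),interpolation=2),alpha=1.5))
cv2.imwrite("pics/z5.png",np.vstack([np.hstack([ims[0],ims[2]]),np.hstack([ims[1],ims[1]*0])])[:600] if 0 else np.hstack([cv2.resize(i,(266,266)) for i in ims]))
E
```

```text
time_s: 7.82
eef_pos: [613.1, -43.4, 242.4]
ee_rot: [0.001, 0.934, 0.358, 0.001]
force: [0.3, 0.3, -1.6]
grip_width: 0.252
time_s: 8.48
eef_pos: [564.1, -234.3, 240.4]
ee_rot: [0.0, 0.798, 0.602, -0.0]
force: [-0.4, 0.5, -2.6]
grip_width: 0.25
[ 564.1 -234.3  240.4] [ 0.   0.8  0.6 -0. ] [-0.4  0.5 -2.6]
exp tip [293.6 237.7] expected hole ctr [294.9 247.9]
```

View pics/z5.png

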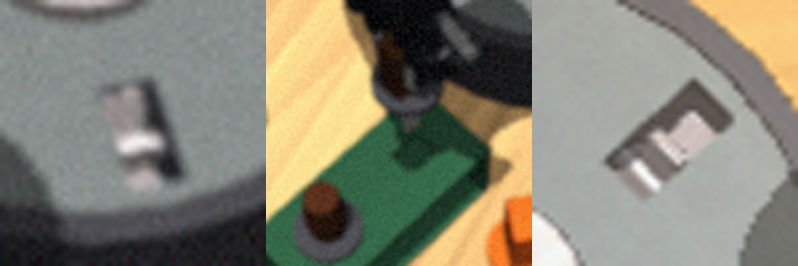

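Left and right views show the wheel's teeth through the slot. The middle view shows the blade at (408,120) above its empty hole at (415,150). Lowering the spoon into the hole.

```bash
python3 -m jog '[[[0,0,-10],[0,0,0],1],[[0,0,-25],[0,0,0],1],[[0,0,-40],[0,0,0],1],[[0,0,-55],[0,0,0],1],[[0,0,-65],[0,0,0],1],[[0,0,-70],[0,0,0],1],[[0,0,-70],[0,0,0],1],[[0,0,-70],[0,0,0],1]]'
```

```text
time_s: 9.25
eef_pos: [565.0, -232.0, 170.7]
ee_rot: [0.0, 0.798, 0.603, 0.0]
force: [-0.6, -0.7, -1.8]
grip_width: 0.248
```

Tip is about 20 mm into the hole with no contact force. Lowering to just above seated.

```bash
python3 -m jog '[[[0,-0.5,-10],[0,0,0],1],[[0,-0.5,-22],[0,0,0],1],[[0,-0.5,-34],[0,0,0],1],[[0,-0.5,-42],[0,0,0],1],[[0,-0.5,-47],[0,0,0],1],[[0,-0.5,-49],[0,0,0],1],[[0,-0.5,-49],[0,0,0],1],[[0,-0.5,-49],[0,0,0],1]]'
```

```text
time_s: 9.92
eef_pos: [565.0, -233.0, 121.7]
ee_rot: [0.001, 0.798, 0.603, 0.0]
force: [0.2, 0.1, -1.9]
grip_width: 0.248
```

```bash
python3 -m jog '[[[0,0,-0.5],[0,0,0],1],[[0,0,-1],[0,0,0],1],[[0,0,-1],[0,0,0],1],[[0,0,-1],[0,0,0],0.6],[[0,0,-1],[0,0,0],0.45],[[0,0,-1],[0,0,0],0.4],[[0,0,-1],[0,0,0],0.4],[[0,0,-1],[0,0,0],0.4]]'; python3 -m jog '[[[0,0,5],[0,0,0],0.4],[[0,0,20],[0,0,0],0.4],[[0,0,40],[0,0,0],0.4],[[0,0,70],[0,0,0],0.4],[[0,0,105],[0,0,0],0.4],[[-20,-20,130],[0,0,0],0.4],[[-50,-35,130],[0,0,0],0.4],[[-80,-55,130],[0,0,0],0.4]]';  python3 -m jog '[[[-30,-25,0],[0,0,0],0.4],[[-60,-50,0],[0,0,0],0.4],[[-90,-75,0],[0,0,0],0.4],[[-120,-100,0],[0,0,0],0.4],[[-145,-120,0],[0,0,0],0.4],[[-170,-140,0],[0,0,0],0.4],[[-180,-150,0],[0,0,0],0.4],[[-180,-150,0],[0,0,0],0.4]]'
python3 - <<'E'
from h import *
np.set_printoptions(precision=1,suppress=True)
ex=np.array([np.cos(np.radians(132)),np.sin(np.radians(132)),0]);ey=np.array([-ex[1],ex[0],0]); o=np.array([623.1,-54.6,105])
ims=[]
old=cv2.imread("pics/crop1.png")
for n in ("top","scene"):
    c=capture(n); im=c["color"]; W=cloud(c); z=W[...,2]
    for nm in ("spoon_handle","punch"):
        for d in cut_out(c,nm)[:3]:
            r=d["region"]; hm=r&(z>141)&(z<152)
            if hm.sum()>8:
                v,u=np.nonzero(hm); Q=np.array([at_z(c,(a,b),146)[:2] for a,b in zip(v,u)]).astype(np.float32)
                print(n,nm,round(d["p"],2),"z",np.median(z[hm]),"top mean",Q.mean(0),cv2.minAreaRect(Q))
    L=(W-o)@np.stack([ex,ey],1).astype(float); 
    m=(abs(L[...,0])<30)&(abs(L[...,1])<8)&(z<98)&(z>30)
    for i in range(-26,28,3):
        k=m&(abs(L[...,0]-i)<1.5)
        if k.any(): print((i,round(float(np.median(z[k])-o[2]),0),round(float(z[k].max()-o[2]),0)),end=" ")
    print()
    if n=="top":
        new=cv2.resize(im[110:240,180:450],None,fx=2.9,fy=2.9,interpolation=2)
        ims=[cv2.resize(q[90:200,280:390],(390,390)) for q in (old,new)]
        cv2.imwrite("pics/z6.png",np.hstack(ims))
    else: cv2.imwrite("pics/z7.png",im)
E
```

```text
time_s: 10.58
eef_pos: [564.7, -232.9, 120.2]
ee_rot: [0.0, 0.798, 0.603, 0.0]
force: [0.2, 0.6, -0.5]
grip_width: 0.601
time_s: 11.25
eef_pos: [484.3, -288.0, 252.2]
ee_rot: [0.002, 0.797, 0.604, 0.0]
force: [-0.3, -1.0, 0.1]
grip_width: 0.596
time_s: 11.92
eef_pos: [302.6, -439.7, 250.6]
ee_rot: [0.0, 0.799, 0.601, -0.0]
force: [0.3, 0.8, -0.6]
grip_width: 0.598
top spoon_handle 0.81 z 144.55999444088977 top mean [ 564.2 -231.9] ((564.3892211914062, -231.62884521484375), (33.64604568481445, 21.711421966552734), 73.6126480102539)
(-20, -30.0, -28.0) (-17, -29.0, -27.0) (-14, -29.0, -25.0) (-11, -30.0, -29.0) (-8, -30.0, -28.0) (-5, -32.0, -28.0) (-2, -32.0, -10.0) (1, -11.0, -8.0) (4, -10.0, -8.0) (7, -15.0, -12.0) (10, -23.0, -19.0) (13, -29.0, -25.0) (16, -30.0, -26.0) (19, -26.0, -24.0) (22, -17.0, -13.0) (25, -11.0, -11.0) 
scene spoon_handle 0.61 z 146.30502097978652 top mean [ 566.4 -234.5] ((566.3284912109375, -234.22784423828125), (33.231224060058594, 21.670618057250977), 73.37889862060547)
scene punch 0.69 z 146.2433375323984 top mean [ 540.7 -320.1] ((540.1260986328125, -319.8537902832031), (24.46755599975586, 26.43365478515625), 31.901609420776367)
(-11, -26.0, -26.0) (-8, -29.0, -28.0) (-5, -29.0, -28.0) (-2, -30.0, -8.0) (1, -12.0, -7.0) (4, -29.0, -7.0) (7, -31.0, -29.0) (10, -34.0, -34.0) (16, -26.0, -22.0) (19, -23.0, -18.0) (22, -17.0, -11.0) (25, -13.0, -7.0)
```

View pics/z6.png

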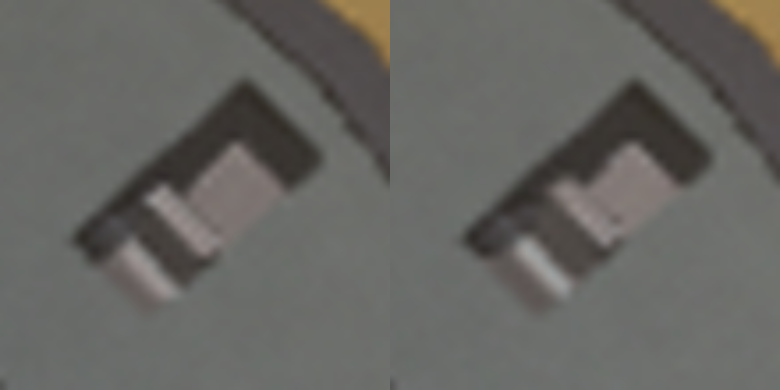

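View pics/z7.png

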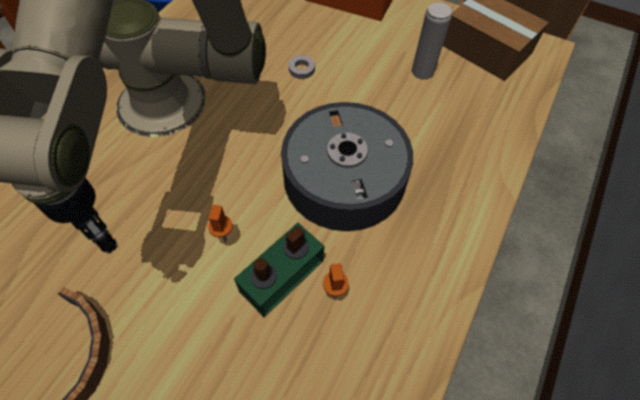

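```bash
python3 -c "
from rig import ctrl,sensors
print(sensors.sense()['dq'].round(3)); print(ctrl.finish_job())"
```

```text
[-0.002  0.002  0.001 -0.001 -0.    -0.002]
the job is handed in; nothing more can be done
None
```

I pushed the star wheel on by one tooth with the spoon, put the spoon back in its own hole, and handed the job in at about 12 s. The hand-in gave no verdict.

- **Push:** the blade went in at slot x ≈ -16 mm with the tip about 19 mm under the plate's top, and met no contact on the way in. I then pushed it to x ≈ +18.3 mm, against about 1–2 N.
- **Star wheel:** afterwards the teeth stood at about -22° and +22° from the top in the depth profile. They had shifted slightly from their starting positions. Together with the blade's travel, this puts the wheel at about 0.77 rad. I inferred that angle; I had no direct reading of the joint.
- **Spoon:** it stands upright and released. Its handle is within about 1–2 mm of where it started in both cameras, though the cameras differ from each other by about 3 mm.
- **Drift punch:** it is within about 1–2 mm of its starting position in the scene camera. The networks gave no usable punch detection in the last top view, so only one camera confirms this.
- **Robot:** it ended clear of everything, about 330 mm from the stand and at rest.

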